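# Latch the drop-front thread case

## Task

Close the green thread case: push its front lid gently shut until it bears on the rubber seal behind it, and hold it there for a moment. Then hook the latch's loop over the keeper on the lid and draw its bar back firmly against the keeper, under the lip, and press the red lever all the way down so that the lid is pulled tight. Never use more than light force on the lid or lever, do not disturb the thread cones or the little spool on the case, and let go of everything at the end.

Things in the scene. Friction and masses are not known exactly. Their poses are not given: they have to be found in the camera images.
- case: Green steel drop-front case, fixed to the table, 150 deep (x) x 200 wide (y) x 100 mm high; origin under the middle of the width on the table, its own x axis points from the lid side to the rear, y along its width, z up. The box spans x -60 to +90 mm; the lid is at the -x side (roughly facing the robot), the latch is on top, in the middle of the width (y = 0).
- lid (a joint): Front lid's hinge angle (rad). A 12 mm panel hinged along its lower edge (case x -61, z 6 mm); 0 = pulled tight, grows as its top leans out to -x; stays where left (0.12 N m). Between 0.02 and 0.11 (the seal's depth differs and is not given: feel for it) it meets the springy seal, about 4 N per mm at the rail. A push of 7 to 11 N beds it; over 13 N crushes the seal.
- rail (a point): Middle of the front (-x) face of the rail along the lid's top edge, the face to push: rail 120 mm wide, 14 mm high; this point is half-way up it (7 mm below the lid's top edge) and moves with the lid. With the lid tight it is at case x -84, z 93 mm.
- seat (a point): Where the bar's centre lies when hooked: in front (-x side) of the keeper post, under its lip, 5 mm above the rail's top. Moves with the lid; with the lid tight it is at case x -67.5, z 105 mm. The keeper is a steel post 18 mm wide (y); its lip reaches 4 mm to -x from the post's face and its underside is 9 mm above the rail's top, the lip's top 12 mm.
- lever (a joint): Red lever's angle (rad): 0 = closed, flat, pointing to the case's +x; grows as it swings up and over towards -x; 1.57 = upright, 1.75 = stop, fully open. Stays where left (0.06 N m). At 0 it lands on a rubber buffer (about 6 N per mm). With the loop hooked, closing pulls the lid tight and takes 3 to 8 N at the lever's end; it goes over centre below about 0.15.
- pivot (a point): Lever's hinge line (along case y), on the case at x -24, y 0, z 114 mm.
- lever_end (a point): Middle of the lever's free end, 62 mm from its pivot; the red handle is 20 mm wide (y) and 5 mm thick, reaching from 16 to 62 mm from the pivot.
- bail (a joint): Angle of the loop (bail) on the lever (rad). The loop's slope (pointing to case -x, positive above level) is joint bail minus joint lever; with its bar on the rail about -0.5. Its pin is on the lever 20 mm from the lever's pivot. The pin is stiff (0.03 N m): the loop stays where it is left and turns with the lever, its bar lifting as that closes, unless first drawn back under the keeper's lip.
- bar (a point): Centre of the loop's round cross bar, 4.4 mm diameter, 26 mm long (y), 64 mm from the pin; two 3 mm side arms (y +/-13 mm) pass either side of the keeper. Laid on the rail with the lever near fully open, it lies clear in front of the lip; drawn back (+x, 3 to 5 N, the lever turns a little) it slides under the lip to the post, where 5 to 9 N is firm.
- tab (a point): Centre of the orange finger tab on the loop's end: 34 mm wide (y), 5 mm thick, 15 mm tall, standing square to the loop; with the loop level it stands upright with its centre 7.5 mm beyond the bar (-x) and 10.5 mm above it. Can be pinched by its 34 mm width, from above; the loop is free below and beside it.
- cone_ochre: Loose ochre thread cone, 64 mm diameter, 110 mm tall, standing on the table; origin at the middle of its foot. Leave alone.
- cone_black: Loose black thread cone, 68 mm diameter, 120 mm tall, standing on the table; origin at the middle of its foot. Leave alone.
- spool: Loose small blue spool, 28 mm diameter, 28 mm tall, standing on the case's top to one side of the latch; origin at the middle of its foot. Leave alone.

How it is judged:
By the outcome, as a careful person would: the job done as asked, in the order asked, and still so for the second after the job is handed in, with the robot touching nothing.
It also fails if it takes over 72 s, if anything falls off the work surface, if the arm or the gripper's body presses on something with over 40 N, if the wrist force passes 120 N, or if a joint passes its speed limit or range.

## Robot

A 6-joint arm with a two-finger parallel gripper is mounted at the origin on the work surface. World frame = base frame: x ahead of the robot, y to its left, z up, the work surface at z = 0. Lengths are in mm, angles in rad, forces in N, time in s.
With the tool pointing down it reaches from about 400 to 825 mm from the base axis. Payload 7 kg.
Tool frame: the origin (TCP) lies at the very end of the fingers, on their centre line; the grasp point (between the pads) lies 19 mm behind it; z points along the fingers, y is the direction in which the jaws open and shut (so a half turn about z gives the same grasp; the last joint's range is limited). The gripper opens to 88 mm and grips with 3 to 60 N. Pads are 19 mm wide; open, the fingers measure 130 mm over their backs; the gripper's body (78 mm by 193 mm) begins 47 mm behind the grasp point.
Start: joints at [1.539, 0.359, 0.012, 0, -1.224, -0.288], TCP at [212.213, 640.75, 226.561] pointing down, gripper open.
Joint ranges: [-3.07, 3.07], [-1.43, 2.12], [-1.02, 1.25], [-3.03, 1.67], [-3.05, -0], [-3.03, 3.03]. Speed limits (rad/s): [2.39, 2.39, 3.01, 3.14, 3.14, 3.14].

## Interface

Orientations are given as a unit quaternion [x, y, z, w].
In Python, from plant import bot gives the robot as it stands. Calls block until the motion is done:
- bot.move_ptp(position, orientation): joint-space move of the TCP to a pose.
- bot.line_to(position, velocity=150, ori=None): straight line of the TCP; ori=None keeps the orientation; velocity is the mean speed in mm/s.
- bot.move_joints(angles): joint-space move.
- bot.move_gripper(opening, force=None): finger opening in mm; force is the grip in N (None keeps the last); returns when the fingers have stopped.
- bot.pause(seconds).
- bot.solve_ik(position, orientation): joint angles nearest the present ones, or None.
- bot.read_state(): the state.
- bot.camera(name): name is "side" or "top" or "wrist"; returns the picture (480x640x3 uint8, red, green, blue); there is no depth.
- bot.get_calibration(name): a dict with "fx", "fy", "cx", "cy" (pixels), "distortion" ([k1, k2, p1, p2, k3] as OpenCV has them; the pictures are not rectified), "view" (4x4, takes a point from world to camera coordinates); the wrist camera has in their place "T_tool_cam" (4x4, takes a point from camera to tool coordinates, whose origin is the TCP and whose axes are the flange's). Camera axes: x right, y up, looking along -z (the intrinsics and any distortion apply to the point x, -y, -z); pixel columns grow to the right and rows downward; lengths in mm; the calibration is good to about 2 mm. A picture is of the moment at which its call begins: read the wrist's pose just before it. get_calibration takes no time and is no camera call.
A pose or a line that the arm cannot do raises bot.Unreachable and nothing moves.
- bot.close_job(): hands the job in, once; it reports no verdict.
The state is a dict: "t": time; "joint_pos": joint angles; "qvel": joint speeds; "tau": joint torques, N m; "tcp_pos": TCP position; "eef_rot": TCP orientation; "contact_force": force on the tool from outside, world axes, zero at the start; "moment": the same for the moment, N m; "width": finger opening in mm.
Only numpy, scipy, OpenCV 4.12 (cv2) and the standard library are available. Lean on these libraries where they do the work, as an engineer would, in place of code of your own. Each camera call takes 0.05 s, during which the arm holds its last target. There are 200 camera calls.

## Working session

There is one attempt and no reset: what is moved stays moved. The work goes in short steps, each a Python script; the robot and the scene stay as the last script left them, time stands still between calls to the robot, and variables do not carry over. Pictures are saved under pics/ and viewed, about 8 in all and at most 12, crops included, and the job is handed in when it is done.

```bash
ls; mkdir -p pics; python3 - <<'E'
from plant import bot
import cv2,numpy as np
s=bot.read_state();print(s)
for n in("side","top"):
    im=bot.camera(n);cv2.imwrite(f"pics/{n}0.png",im[:,:,::-1]);c=bot.get_calibration(n);print(n,c)
print(bot.get_calibration("wrist"))
E
```

```text
pics
{'t': 0.0, 'joint_pos': array([ 1.53910072e+00,  3.59366485e-01,  1.10560098e-02, -3.72383852e-04,
       -1.22409789e+00, -2.88083979e-01]), 'qvel': array([-0.00164954, -0.00035509,  0.00082066,  0.00071022, -0.0010396 ,
       -0.00115751]), 'tau': array([ 1.67765702e-04, -5.82711446e+01,  2.93071425e+01,  6.99704468e+00,
        7.23727353e-03, -1.47802734e-04]), 'tcp_pos': array([212.06539913, 640.29999063, 225.63063548]), 'eef_rot': array([ 9.87234402e-01, -1.59271952e-01, -7.05818638e-05,  8.21784604e-04]), 'contact_force': array([0.35744039, 0.18792459, 0.77338418]), 'moment': array([ 0.02658345,  0.00497579, -0.04176995]), 'width': 87.6276494410125}
side {'fx': 531.8545727397108, 'fy': 531.8545727397108, 'cx': 314.46180522582114, 'cy': 240.83482963740883, 'distortion': array([-0.04736061,  0.        ,  0.        ,  0.        ,  0.        ]), 'view': array([[-8.04414243e-01, -5.93849570e-01, -1.61373745e-02,
         4.63159917e+02],
       [ 4.49205553e-01, -6.25810120e-01,  6.37633175e-01,
        -3.07456675e+02],
       [-3.88757119e-01,  5.05672209e-01,  7.70171098e-
[... 511 characters left out ...]
e-01,  1.64472516e-02,  9.79516110e-01,
        -7.55953182e+02],
       [ 0.00000000e+00,  0.00000000e+00,  0.00000000e+00,
         1.00000000e+00]])}
{'fx': 385.45699272531374, 'fy': 385.45699272531374, 'cx': 317.0975273011462, 'cy': 241.94607408203782, 'distortion': array([-0.07051665,  0.        ,  0.        ,  0.        ,  0.        ]), 'T_tool_cam': array([[ 4.17577603e-04,  9.60779113e-01,  2.77314483e-01,
         7.54979737e+01],
       [ 9.99999807e-01, -2.73677708e-04, -5.57611329e-04,
        -4.65561777e-01],
       [-4.59846525e-04,  2.77314662e-01, -9.60779042e-01,
        -1.59394869e+02],
       [ 0.00000000e+00,  0.00000000e+00,  0.00000000e+00,
         1.00000000e+00]])}
```

View pics/side0.png

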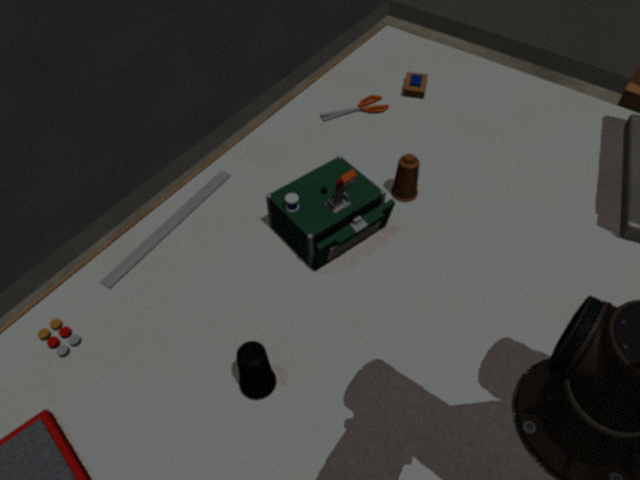

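View pics/top0.png

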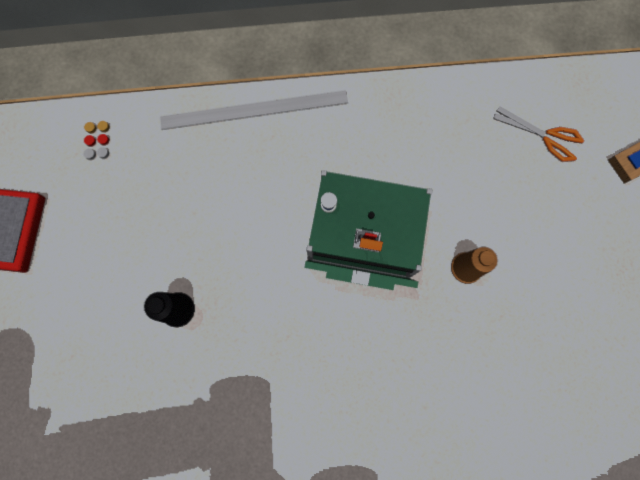

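The side view shows the case near (330,210), with the black cone at (255,370) and the ochre cone at (405,178). In the top view the case's top corners are at about (322,175), (430,190), (419,268) and (310,250). The lid leans open below them with its keeper at (360,278), the latch is upright at (370,240) and the spool is at (329,202).

```bash
cat > h.py <<'E'
import numpy as np, cv2, json, os
from plant import bot
from scipy.spatial.transform import Rotation as R
def cam(name, state=None):
    c=bot.get_calibration(name); K=np.array([[c['fx'],0,c['cx']],[0,c['fy'],c['cy']],[0,0,1]])
    if name!='wrist': V=np.array(c['view'])
    else:
        T=np.eye(4);T[:3,:3]=R.from_quat(state['eef_rot']).as_matrix();T[:3,3]=state['tcp_pos']
        V=np.linalg.inv(T@c['T_tool_cam'])
    return K,np.array(c['distortion']),V
def ray(cm,uv):
    K,d,V=cm; p=cv2.undistortPoints(np.array([[uv]],float),K,d)[0,0]
    v=np.array([p[0],-p[1],-1]); Rt=V[:3,:3].T
    return -Rt@V[:3,3], Rt@v/np.linalg.norm(v)
def onz(cm,uv,z):
    o,d=ray(cm,uv); return o+d*(z-o[2])/d[2]
def tri(r1,r2):
    A=np.array([r1[1],-r2[1]]).T; s=np.linalg.lstsq(A,r2[0]-r1[0],rcond=None)[0]
    a=r1[0]+s[0]*r1[1]; b=r2[0]+s[1]*r2[1]; return (a+b)/2, np.linalg.norm(a-b)
def proj(cm,P):
    K,d,V=cm; q=V[:3,:3]@np.array(P,float)+V[:3,3]; q=q*[1,-1,-1]
    return cv2.projectPoints(q.reshape(1,1,3),np.zeros(3),np.zeros(3),K,d)[0].ravel()
E
python3 - <<'E'
from h import *
t=cam('top');s=cam('side')
for uv in[(322,175),(430,190),(419,268),(310,250)]:print(uv,onz(t,uv,100).round(1))
for uv in[(340,160),(268,195),(312,238)]:print(uv,onz(s,uv,100).round(1))
print('keeper',onz(t,(360,278),100).round(),'spool',onz(t,(329,202),128).round(),'ochre',onz(t,(484,260),110).round(),'black',onz(t,(158,306),120).round())
print('tab',tri(ray(t,(371,244)),ray(s,(347,177))))
E
python3 -c "
import cv2
a=cv2.imread('pics/side0.png')[140:280,250:420];b=cv2.imread('pics/top0.png')[165:295,295:465]
a=cv2.resize(a,None,fx=4.4,fy=4.4,interpolation=2)[:, :];b=cv2.resize(b,None,fx=4.4,fy=4.4,interpolation=2)
cv2.imwrite('pics/crop_s.png',cv2.convertScaleAbs(a[:600],alpha=1.8))"
```

```text
(322, 175) [711.5 -26.4 100. ]
(430, 190) [ 665.1 -218.1  100. ]
(419, 268) [ 525.8 -178.6  100. ]
(310, 250) [575.1   7.6 100. ]
(340, 160) [ 655.6 -206.7  100. ]
(268, 195) [716.7 -29.  100. ]
(312, 238) [571.1  11.7 100. ]
keeper [518. -74. 100.] spool [651. -33. 128.] ochre [ 528. -290.  110.] black [500. 269. 120.]
tab (array([557.88910826, -86.65033668, 194.611283  ]), np.float64(1.458157323203529))
```

```bash
cat >> h.py <<'E'
CASE=json.load(open('case.json')) if os.path.exists('case.json') else [604.9,-100.,-0.257]
def Tc():
    c,s=np.cos(CASE[2]),np.sin(CASE[2]); return np.array([[c,-s,0],[s,c,0],[0,0,1]]),np.array([CASE[0],CASE[1],0])
def W(p): M,o=Tc(); return M@np.array(p,float)+o
def C(p): M,o=Tc(); return M.T@(np.array(p,float)-o)
def Q(a=0.0):
    "tool x=-case x (a=0), z down; a tilts the fingers so they point to +x"
    z=np.array([np.sin(a),0,-np.cos(a)]); y=np.array([0,1.,0]); x=np.cross(y,z)
    return R.from_matrix(Tc()[0]@np.array([x,y,z]).T).as_quat()
def F():
    return Tc()[0].T@bot.read_state()['contact_force']
E
python3 - <<'E'
from h import *
for a in(0,.3,.6,.9): print(a,[None if (j:=bot.solve_ik(W(p),Q(a))) is None else j.round(2) for p in[(-130,0,90),(-90,0,90),(40,0,115)]])
bot.move_ptp(W((-110,0,290)),Q(0)); bot.pause(.3)
s=bot.read_state();im=bot.camera('wrist');cv2.imwrite('pics/w1.png',cv2.convertScaleAbs(im[:,:,::-1],alpha=1.5));print(s['t'],s['tcp_pos'],s['eef_rot'].tolist(),F())
json.dump([list(s['tcp_pos']),list(s['eef_rot'])],open('w1.json','w'))
E
```

```text
0 [array([ 0.27,  0.19, -0.58,  0.  , -0.8 , -2.1 ]), array([ 0.23,  0.25, -0.5 ,  0.  , -0.83, -2.06]), array([ 0.13,  0.41, -0.18,  0.  , -0.98, -1.96])]
0.3 [array([ 0.35,  0.02, -1.02,  0.55, -0.33, -2.68]), array([ 0.3 ,  0.09, -0.93,  0.5 , -0.33, -2.59]), array([ 0.2 ,  0.26, -0.56,  0.28, -0.49, -2.25])]
0.6 [None, None, None]
0.9 [array([-0.71,  0.07, -1.  , -2.33, -0.49,  1.11]), array([-0.67,  0.13, -0.95, -2.4 , -0.48,  1.16]), array([-0.46,  0.21, -0.61, -2.29, -0.21,  0.86])]
3.1167 [498.60142009 -71.77904959 289.94095393] [0.12785644151397918, 0.9917926829060894, -2.7071558003889584e-05, -6.135515171131449e-05] [ 0.16094928 -1.09928252  0.19928348]
```

View pics/w1.png

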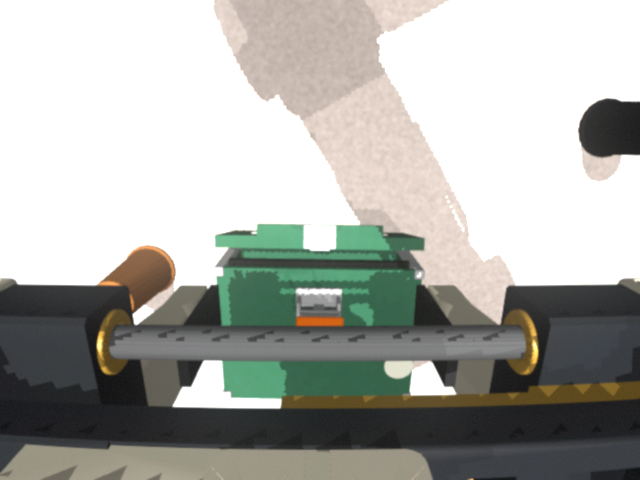

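View pics/crop_s.png

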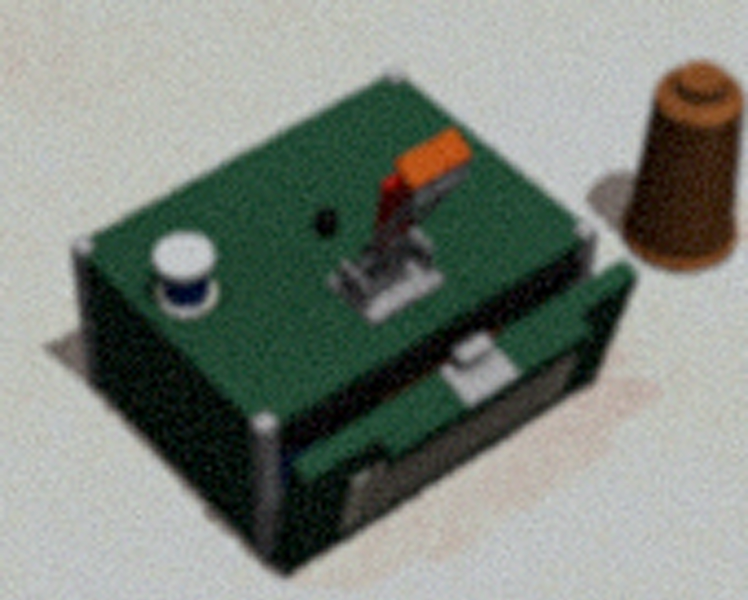

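The wrist view looks from the robot side. The rail's front edge is at row ≈225 (columns 258–383), the keeper is at (320,237), the box's top front edge is at row ≈268 and the orange tab is at (320,321). In the crop the loop is folded up along the red lever, and the lid is ajar.

```bash
python3 - <<'E'
from h import *
from scipy.optimize import brentq
im=cv2.imread('pics/w1.png'); p,q=json.load(open('w1.json')); cm=cam('wrist',{'tcp_pos':p,'eef_rot':q})
hsv=cv2.cvtColor(im,cv2.COLOR_BGR2HSV)
g=cv2.inRange(hsv,(60,90,40),(95,255,255)); 
for r in range(222,316,6):
    x=np.where(g[r,190:440])[0]+190
    if len(x): print(r,x.min(),x.max(),len(x),onz(cm,(x.min(),r),100).round(1), C(onz(cm,(x.min(),r),100)).round(1),C(onz(cm,(x.max()+1,r),100)).round(1))
for c in(240,262,290,350,380,400):
    y=np.where(g[:330,c])[0]; k=np.split(y,np.where(np.diff(y)>1)[0]+1); print(c,[(a[0],a[-1]) for a in k if len(a)>1])
# lid angle: top-front edge of rail
row=np.where(g[200:260,290])[0].min()+200; o,d=ray(cm,(320,row)); 
def f(t):
    x=-61-23*np.cos(t)-94*np.sin(t); z=6+94*np.cos(t)-23*np.sin(t)
    P=o+d*(z-o[2])/d[2]; return C(P)[0]-x
print(row,'lid',brentq(f,-.1,1))
w=cv2.inRange(hsv,(0,0,200),(180,60,255))[222:250,300:340]; x=np.where(w.any(0))[0]; 
oo=cv2.inRange(hsv,(5,180,100),(20,255,255))[300:328,280:360]; yy,xx=np.where(oo); 
print('white cols',x.min()+300,x.max()+300,'tab box',xx.min()+280,xx.max()+280,yy.min()+300,yy.max()+300)
ct=proj(cm,W((-60,0,100))); print(ct)
M=cv2.imread('pics/top0.png');h=cv2.cvtColor(M,cv2.COLOR_BGR2HSV);o2=cv2.inRange(h,(5,180,100),(20,255,255))[225:260,350:390];a=np.where(o2);tt=(a[1].mean()+350,a[0].mean()+225)
M=cv2.imread('pics/side0.png');h=cv2.cvtColor(M,cv2.COLOR_BGR2HSV);o2=cv2.inRange(h,(5,180,100),(20,255,255))[165:190,335:362];a=np.where(o2);ts=(a[1].mean()+335,a[0].mean()+165)
P,e=tri(ray(cam('top'),tt),ray(cam('side'),ts)); print(tt,ts,C(P),e, 'wrist pred',proj(cm,P))
E
```

```text
228 258 379 87 [ 497.3 -128.3  100. ] [-96.8 -54.7 100. ] [-97.   59.4 100. ]
234 257 381 91 [ 502.7 -130.9  100. ] [-91.  -55.9 100. ] [-91.2  61.6 100. ]
240 216 419 165 [ 498.4 -170.4  100. ] [-85.1 -95.1 100. ] [-85.4  98.  100. ]
246 229 421 158 [ 507.2 -160.2  100. ] [-79.2 -83.1 100. ] [-79.4 100.4 100. ]
252 243 395 135 [ 516.2 -149.1  100. ] [-73.3 -70.  100. ] [-73.4  75.8 100. ]
258 266 395 127 [ 527.6 -129.6  100. ] [-67.3 -48.3 100. ] [-67.4  76.2 100. ]
270 225 412 188 [ 529.3 -171.7  100. ] [-54.9 -88.6 100. ] [-55.2  93.5 100. ]
276 224 412 189 [ 534.9 -174.6  100. ] [-48.7 -90.  100. ] [-48.9  93.9 100. ]
282 218 419 202 [ 539.4 -182.4  100. ] [-42.4 -96.3 100. ] [-42.6 101.3 100. ]
288 219 415 149 [ 545.7 -183.5  100. ] [-36.1 -95.8 100. ] [-36.3  97.8 100. ]
294 219 415 149 [ 551.7 -185.6  100. ] [-29.7 -96.3 100. ] [-29.9  98.3 100. ]
300 219 414 149 [ 557.9 -187.7  100. ] [-23.2 -96.8 100. ] [-23.4  97.8 100. ]
306 220 414 148 [ 564.3 -188.9  100. ] [-16.7 -96.2 100. ] [-16.9  98.3 100. ]
312 220 413 146 [ 570.6 -191.   100. ] [-10.1 -96.7 100. ] [-10.3  97.8 100. ]
240 [(np.int64(235), np.int64(246)), (np.int64(267), np.int64(273)), (np.int64(275), np.int64(324))]
262 [(np.int64(225), np.int64(248)), (np.int64(251), np.int64(257)), (np.int64(267), np.int64(324))]
290 [(np.int64(226), np.int64(249)), (np.int64(251), np.int64(258)), (np.int64(268), np.int64(325))]
350 [(np.int64(226), np.int64(259)), (np.int64(269), np.int64(325))]
380 [(np.int64(231), np.int64(260)), (np.int64(269), np.int64(325))]
400 [(np.int64(238), np.int64(248)), (np.int64(269), np.int64(324))]
226 lid 0.14909031514893414
white cols 300 339 tab box 296 342 317 325
[316.46506968 265.27036439]
(np.float64(370.75392670157066), np.float64(243.87958115183247)) (np.float64(347.7936507936508), np.float64(175.57142857142858)) [-50.43952241   1.40007773 199.91699533] 0.16686221206817944 wrist pred [318.10901348 324.30392097]
```

```bash
python3 - <<'E'
import json,numpy as np
y=-0.264;c,s=np.cos(y),np.sin(y); O=np.array([604.9,-100])
# keep same centre (15,0) of the box, then shift +1.5 x, +1 y
c0,s0=np.cos(-.257),np.sin(-.257); ctr=O+15*np.array([c0,s0])
o=ctr-15*np.array([c,s])+1.5*np.array([c,s])+1.0*np.array([-s,c]); json.dump([*o,y],open('case.json','w')); print(o)
E
cat >> h.py <<'E'
def Fm(n=6):
    r=[]
    for _ in range(n): bot.pause(.02); r.append(F())
    return np.mean(r,0)
def X(): return C(bot.read_state()['tcp_pos'])
E
python3 - <<'E'
from h import *
bot.move_gripper(0,10)
bot.move_ptp(W((-135,0,150)),Q(.2)); bot.line_to(W((-135,0,86)),120); bot.line_to(W((-118,0,86)),60); bot.pause(.3)
f0=Fm(12); r=[(F()-f0).round(2).tolist() for _ in range(3) if bot.pause(.02) is None]; print(f0.round(2),r,X().round(2),bot.read_state()['t'])
x=-118
while x<-80:
    x+=1.; bot.line_to(W((x,0,86)),15); f=Fm(3)-f0
    print(round(x,1),f.round(1),X().round(1)[[0,2]],round(bot.read_state()['t'],2))
    if f[0]<-3.: break
E
```

```text
[606.63601907 -99.32460491]
[ 0.17 -0.08  0.23] [] [-1.1803e+02  3.0000e-02  8.6040e+01] 6.8833
-117.0 [-0.2 -0.4  0. ] [-117.   86.] 7.18
-116.0 [ 0.  -0.1 -0.4] [-116.   86.] 7.48
-115.0 [-0.4  0.4  0.1] [-115.   86.] 7.78
-114.0 [-0.   0.3 -0.1] [-114.   86.] 8.08
-113.0 [-0.1 -0.4 -0.2] [-113.   86.] 8.38
-112.0 [-0.5  0.2 -0.4] [-112.   86.] 8.68
-111.0 [-0.4 -0.3  0.2] [-111.   86.] 8.98
-110.0 [-1.9  0.4  0. ] [-110.2   85.9] 9.28
-109.0 [-2.3 -0.6  0.2] [-109.1   85.9] 9.58
-108.0 [-1.  -1.   0.2] [-108.   86.] 9.88
-107.0 [-1.6 -0.8  0.1] [-106.9   86. ] 10.18
-106.0 [-1.1 -0.9 -0.2] [-105.9   86. ] 10.48
-105.0 [-1.6 -0.5 -0.1] [-104.9   86. ] 10.78
-104.0 [-1.7 -0.2  0.5] [-103.9   86. ] 11.08
-103.0 [-1.1 -1.1  0.5] [-102.9   86. ] 11.38
-102.0 [-1.6 -0.5  0.7] [-101.9   86. ] 11.68
-101.0 [-1.5 -0.5  0.1] [-100.9   86. ] 11.98
-100.0 [-0.9 -0.6  0.3] [-99.9  86. ] 12.28
-99.0 [-1.  -0.7  0.4] [-98.9  86. ] 12.58
-98.0 [-1.2 -0.5  0.2] [-97.9  86. ] 12.88
-97.0 [-1.1 -0.4  0. ] [-96.9  86. ] 13.18
-96.0 [-1.2 -0.6  0.3] [-95.9  86. ] 13.48
-95.0 [-3.   0.   1.6] [-95.1  86. ] 13.78
```

```bash
python3 - <<'E'
from h import *
f0=np.array([.17,-.08,.23]); x=-95
while x<-90:
    x+=.4; bot.line_to(W((x,0,86)),10); f=Fm(8)-f0
    print(round(x,1),f.round(1),X().round(2)[[0,2]])
    if f[0]<-7.0: step=.2
    if f[0]<-8.3: break
for _ in range(5): bot.pause(.2); print((Fm(6)-f0).round(1), X()[0].round(2))
print(bot.read_state()['t'])
E
```

```text
-94.6 [-5.2  0.4  3.1] [-94.84  85.93]
-94.2 [-6.2  0.6  4.2] [-94.55  85.93]
-93.8 [-7.5  1.1  4.7] [-94.27  85.93]
-93.4 [-8.4  1.6  5.5] [-94.07  85.85]
[-7.8  1.5  5.6] -94.04
[-8.3  1.1  5.6] -94.03
[-8.   1.3  5.5] -94.04
[-8.   1.6  5.2] -94.03
[-8.4  1.2  5.6] -94.04
16.8167
```

```bash
python3 - <<'E'
from h import *
bot.line_to(W((-125,0,90)),60); bot.line_to(W((-130,0,200)),250)
bot.move_gripper(80,4)
P=np.array([-27.6,133.7]); r=72.3
tab=lambda e: P+r*np.array([-np.cos(e),np.sin(e)])
e=1.218; t=tab(e); print(t)
bot.move_ptp(W((t[0],0.3,250)),Q(0)); bot.line_to(W((t[0],0.3,t[1]-5)),100); bot.pause(.2)
s=bot.read_state(); im=bot.camera('wrist'); cv2.imwrite('pics/w2.png',cv2.convertScaleAbs(im[:,:,::-1],alpha=1.5)); print(s['t'],Fm(8).round(2))
im=bot.camera('side'); cv2.imwrite('pics/s2.png',cv2.resize(cv2.convertScaleAbs(im[130:280,240:440,::-1],alpha=2),None,fx=4,fy=4,interpolation=2))
E
```

```text
[-52.58133144 201.54705653]
20.8417 [ 0.04 -0.45  0.  ]
```

View pics/w2.png

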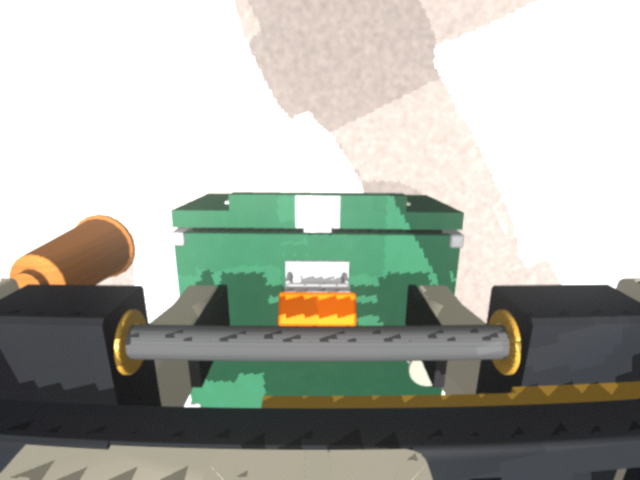

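View pics/s2.png

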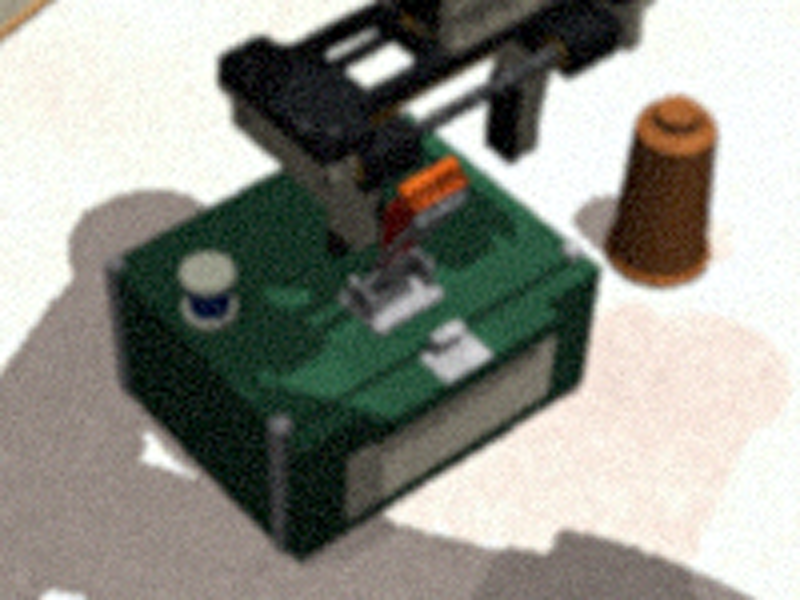

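```bash
python3 - <<'E'
from h import *
s=bot.read_state(); cm=cam('wrist',s); print(X())
P=np.array([-27.6,133.7])
for ph in(.9,1.0,1.07,1.14,1.25):
    d=np.array([-np.cos(ph),np.sin(ph)]);n=np.array([np.sin(ph),np.cos(ph)]);t=P+71.5*d+10.5*n
    print(ph,t.round(1),[proj(cm,W((q[0],0,q[1])))[1].round(1) for q in(t+2.5*d-7.5*n,t-2.5*d-7.5*n,t+2.5*d+7.5*n)])
im=cv2.imread('pics/w2.png');h=cv2.cvtColor(im,cv2.COLOR_BGR2HSV);o=cv2.inRange(h,(5,180,100),(25,255,255))[280:330,270:370];y,x=np.where(o);print(y.min()+280,x.min()+270,x.max()+270)
E
```

```text
[-52.51576644   0.28447619 196.71158254]
0.9 [-63.8 196.2] [np.float64(260.5), np.float64(264.1), np.float64(293.3)]
1.0 [-57.4 199.5] [np.float64(276.8), np.float64(279.0), np.float64(311.1)]
1.07 [-52.7 201.5] [np.float64(288.6), np.float64(289.7), np.float64(323.5)]
1.14 [-47.9 203.1] [np.float64(300.5), np.float64(300.5), np.float64(335.6)]
1.25 [-40.2 204.9] [np.float64(319.3), np.float64(317.5), np.float64(353.8)]
292 278 355
```

The tab is centred between the fingers (columns 278–355, top row 292), which agrees with a loop slope of about 1.08. The lid is almost shut. Next I pinch the tab and lower it along its arc.

```bash
python3 - <<'E'
from h import *
f0=Fm(8)
bot.move_gripper(28,5); print('w',bot.read_state()['width'],(Fm(5)-f0).round(1))
P=np.array([-27.6,133.7]); r=72.3
tab=lambda e: P+r*np.array([-np.cos(e),np.sin(e)])
for e in np.linspace(1.218,-.30,11)[1:]:
    t=tab(e); bot.line_to(W((t[0],0.3,t[1]-5)),60); f=Fm(3)-f0
    print(e.round(2),t.round(1),f.round(1),X().round(1),round(bot.read_state()['width'],1))
    if np.abs(f).max()>6: break
print(bot.read_state()['t'])
im=bot.camera('side'); cv2.imwrite('pics/s3.png',cv2.resize(cv2.convertScaleAbs(im[130:280,240:440,::-1],alpha=2),None,fx=4,fy=4,interpolation=2))
E
```

```text
w 33.99866931648042 [-0.1 -0.6 -0.4]
1.07 [-62.6 197. ] [ 0.6  0.5 -1.6] [-63.    0.3 191.7] 33.9
0.91 [-71.7 191. ] [ 0.1  0.6 -1.4] [-72.    0.4 185.9] 34.0
0.76 [-79.9 183.6] [-0.2  1.  -1.1] [-80.2   0.3 178.5] 33.8
0.61 [-86.8 175.2] [-0.6  1.5 -0.3] [-87.    0.3 170. ] 33.8
0.46 [-92.4 165.7] [ 0.2  2.  -0.7] [-92.4   0.4 160.7] 33.6
0.31 [-96.5 155.6] [ 1.6  2.3 -1. ] [-96.5   0.3 150.4] 34.2
0.16 [-99.  144.9] [ 0.6  2.6 -0.2] [-99.    0.3 139.7] 33.7
0.0 [-99.9 134. ] [ 0.8  2.8 -0.6] [-100.     0.3  128.7] 34.0
-0.15 [-99.1 123. ] [ 0.5  3.1 -0.7] [-99.2   0.3 117.8] 33.8
-0.3 [-96.7 112.3] [ 0.5  3.1 -0.2] [-96.7   0.3 107.1] 33.8
25.925
```

View pics/s3.png

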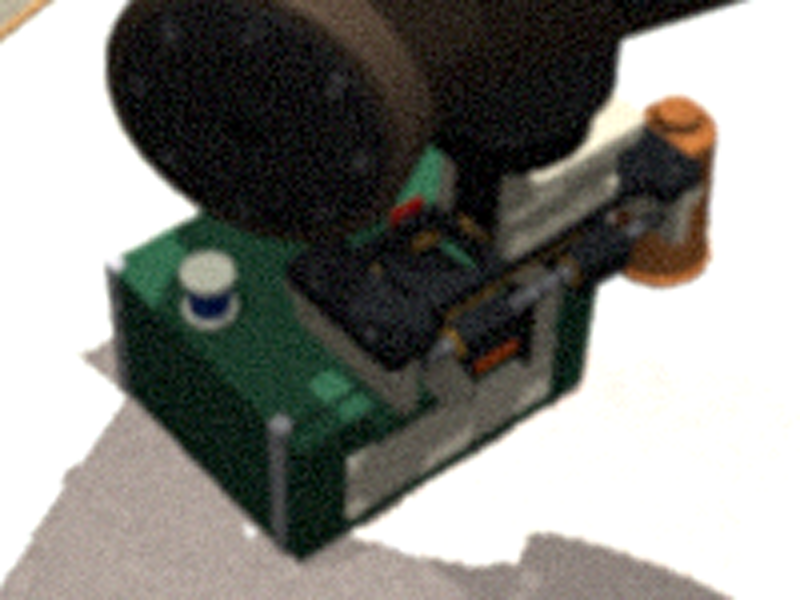

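```bash
python3 - <<'E'
from h import *
f0=np.array([0,-.45,0.]); P=np.array([-27.6,133.7]); r=72.3
e=-.30; y=.3
while e>-.46:
    e-=.012; y=min(.9,y+.1); t=P+r*np.array([-np.cos(e),np.sin(e)]); bot.line_to(W((t[0],y,t[1]-5)),15); f=Fm(4)-f0
    print(round(e,3),t.round(1),f.round(1),X().round(1))
    if f[2]>2: break
print(bot.read_state()['t'])
E
```

```text
-0.312 [-96.4 111.5] [-0.3  3.3 -0.8] [-96.5   0.3 106.5]
-0.324 [-96.1 110.7] [-0.4  2.7  0. ] [-96.2   0.4 105.6]
-0.336 [-95.9 109.9] [-0.7  2.2 -0.4] [-95.9   0.5 104.8]
-0.348 [-95.6 109. ] [-0.3  1.4 -0.3] [-95.6   0.6 104. ]
-0.36 [-95.3 108.2] [-0.2  0.6 -0.3] [-95.3   0.7 103.2]
-0.372 [-95.  107.4] [-0.4 -0.3 -0.1] [-95.    0.8 102.3]
-0.384 [-94.6 106.6] [-0.2 -0.4 -0.9] [-94.7   0.8 101.5]
-0.396 [-94.3 105.8] [-0.6 -0.7 -0.7] [-94.4   0.8 100.7]
-0.408 [-94. 105.] [-2.3 -0.4  2.1] [-94.1   0.8 100.1]
28.825
```

```bash
python3 - <<'E'
from h import *
f0=np.array([0,-.45,0.])
x=X(); bot.line_to(W((-94,.8,101)),15); bot.move_gripper(40,5); bot.line_to(W((-94,.8,105.5)),30); bot.move_gripper(28,8); f1=Fm(6);print(bot.read_state()['width'],f1.round(2))
z=105.5
while z>101:
    z-=.6; bot.line_to(W((-94,.8,z)),12); f=Fm(4)-f1; print(round(z,1),f.round(1),X().round(2))
    if f[2]>2.: break
s=bot.read_state(); im=bot.camera('wrist'); cv2.imwrite('pics/w4.png',cv2.convertScaleAbs(im[:,:,::-1],alpha=2)); print(s['t'])
cm=cam('wrist',s)
for n,p in dict(bar84=(-84,0,102),rail_front=(-88,0,99),tab=(-95,0,107)).items(): print(n,proj(cm,W(p)).round())
E
```

```text
33.59087260942018 [ 0.34 -0.25 -0.1 ]
104.9 [ 0.8 -0.3  0.4] [-93.82   0.8  104.96]
104.3 [-1.4 -0.3  5.6] [-93.81   0.8  104.7 ]
30.8
bar84 [315. 319.]
rail_front [315. 308.]
tab [314. 302.]
```

View pics/w4.png

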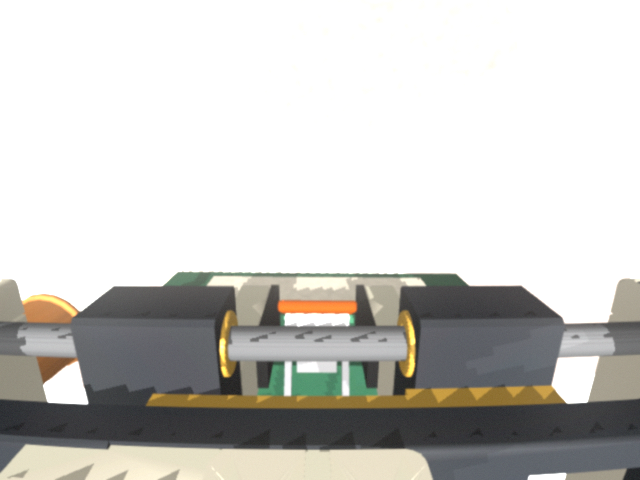

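```bash
python3 - <<'E'
from h import *
f1=np.array([.34,-.25,-.1]); z=104.8; x=-94
bot.line_to(W((x,.8,z)),10); bot.move_gripper(28,15)
while x<-72:
    x+=.8; bot.line_to(W((x,.8,z)),16); f=Fm(3)-f1; print(round(x,1),z,f.round(1),X().round(2))
    if f[2]>3: z+=.2
    if f[2]<.5: z-=.2
    if f[0]<-5.3: break
print(bot.read_state()['t'],bot.read_state()['width'])
E
```

```text
-93.2 104.8 [-2.8  0.6  5.4] [-93.77   0.78 104.72]
-92.4 105.0 [-5.6  1.4  5.8] [-93.66   0.69 104.65]
31.9167 33.31825030667994
```

```bash
python3 - <<'E'
from h import *
f1=np.array([.34,-.25,-.1]); z=105.0; x=-92.4
for _ in range(30):
    f=Fm(3)-f1
    print(round(x,1),round(z,1),f.round(1),X().round(2))
    if f[0]<-7.: break
    if f[2]>1.5: z+=.4
    elif f[2]<-.5: z-=.3
    if f[2]<4: x+=.7
    bot.line_to(W((x,.8,z)),16)
print(bot.read_state()['t'],bot.read_state()['width'])
E
```

```text
-92.4 105.0 [-6.   1.6  6.3] [-93.66   0.71 104.64]
-92.4 105.4 [-5.6  2.3  3.4] [-93.66   0.66 104.78]
-91.7 105.8 [-5.3  1.9  1.6] [-93.19   0.56 104.87]
-91.0 106.2 [-5.   1.7 -1.2] [-92.11   0.56 105.34]
-90.3 105.9 [-4.5  1.5 -1.3] [-90.74   0.61 105.58]
-89.6 105.6 [-5.4  0.6 -1.1] [-89.74   0.67 105.55]
-88.9 105.3 [-4.7  0.2 -0.9] [-88.93   0.71 105.32]
-88.2 105.0 [-6.1  0.3  0.8] [-88.33   0.72 105.09]
-87.5 105.0 [-5.8  0.5  1. ] [-87.74   0.65 105.08]
-86.8 105.0 [-6.4  0.2  1.2] [-87.12   0.67 105.11]
-86.1 105.0 [-6.8  1.   1.8] [-86.5    0.63 105.12]
-85.4 105.4 [-5.2  0.2 -1.4] [-85.56   0.69 105.36]
-84.7 105.1 [-8.1  0.6  2.3] [-85.12   0.64 105.23]
35.5667 33.50178353920622
```

```bash
python3 - <<'E'
from h import *
f1=np.array([.34,-.25,-.1])
x,z=-84.7,105.4
for _ in range(12):
    bot.line_to(W((x,.7,z)),12); f=Fm(5)-f1; print(round(x,1),round(z,1),f.round(1),X().round(2))
    if f[0]<-8.2: break
    if f[2]>1.2: z+=.3
    elif f[2]<-1: z-=.2
    x+=.4
s=bot.read_state();print(s['t'],s['width'])
im=bot.camera('side'); im2=im[130:280,240:440,::-1]; cv2.imwrite('pics/s5.png',cv2.resize(cv2.convertScaleAbs(im2,alpha=2),None,fx=4,fy=4,interpolation=2))
E
```

```text
-84.7 105.4 [-5.8  0.4 -0.6] [-84.85   0.65 105.43]
-84.3 105.4 [-6.4  0.3  0.1] [-84.59   0.63 105.43]
-83.9 105.4 [-6.9  0.5  0.6] [-84.32   0.63 105.39]
-83.5 105.4 [-7.5  0.8  1.4] [-84.     0.59 105.41]
-83.1 105.7 [-6.2  1.3 -0.5] [-83.42   0.62 105.62]
-82.7 105.7 [-6.6  1.  -0.2] [-83.11   0.61 105.64]
-82.3 105.7 [-7.6  0.9  0.6] [-82.88   0.59 105.62]
-81.9 105.7 [-8.   1.   1.2] [-82.62   0.56 105.64]
-81.5 106.0 [-6.5  0.7 -0.6] [-82.06   0.58 105.81]
-81.1 106.0 [-7.5  0.8  0.1] [-81.83   0.56 105.8 ]
-80.7 106.0 [-8.1  0.9  0.8] [-81.57   0.55 105.81]
-80.3 106.0 [-9.1  1.1  1.8] [-81.32   0.53 105.83]
39.5667 33.48156901494232
```

```bash
python3 - <<'E'
from h import *
bot.line_to(W((-81.2,.6,105.6)),10)
bot.move_gripper(50,5); x=X(); bot.line_to(W((-81,.6,150)),100); bot.line_to(W((-60,.3,215)),150)
bot.move_gripper(0,10); bot.pause(.1)
s=bot.read_state();print(s['t'],x)
im=bot.camera('side')[130:280,240:440,::-1]; w=bot.camera('wrist'); json.dump([list(s['tcp_pos']),list(s['eef_rot'])],open('w6.json','w'))
cv2.imwrite('pics/w6raw.png',w[:,:,::-1])
a=cv2.resize(cv2.convertScaleAbs(im,alpha=2.2),(400,300),interpolation=2)
b=cv2.resize(cv2.convertScaleAbs(w[120:480,80:560,::-1],alpha=2),(800,600)) 
cv2.imwrite('pics/s6.png',cv2.vconcat([cv2.resize(cv2.convertScaleAbs(im[20:120],alpha=2.2),(600,300),interpolation=2),cv2.resize(cv2.convertScaleAbs(w[180:400,100:540,::-1],alpha=2),(600,300))]))
E
```

```text
42.6833 [-80.98708061   0.638162   105.67736027]
```

View pics/s6.png

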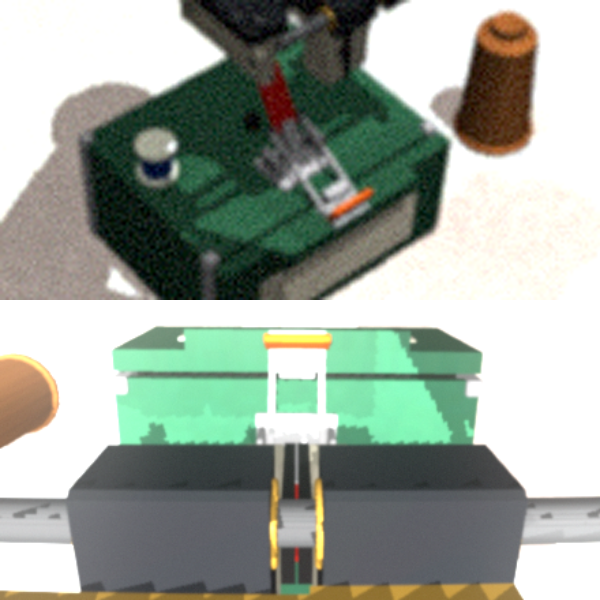

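```bash
python3 - <<'E'
from h import *
p,q=json.load(open('w6.json')); cm=cam('wrist',{'tcp_pos':p,'eef_rot':q})
h=cv2.cvtColor(cv2.imread('pics/w6raw.png'),cv2.COLOR_BGR2HSV); o=cv2.inRange(h,(5,180,60),(20,255,255)); o[:,:250]=0;o[250:]=0;o[:,400:]=0
y,x=np.where(o); print('tab px',x.mean(),y.mean(),y.min(),y.max(), C(onz(cm,(x.mean(),y.mean()),112)).round(1))
# tab ends at predicted
ph=-.49
for bx,bz in((-71,103),(-73,102),(-76,102)):
    d=np.array([-np.cos(ph),np.sin(ph)]);n=np.array([np.sin(ph),np.cos(ph)]);t=np.array([bx,bz])+7.5*d+10.5*n
    print(bx,[proj(cm,W((g[0],0,g[1])))[1].round(1) for g in(t+2.5*d+7.5*n,t-2.5*d+7.5*n)], (t).round(1))
for th in (1.0,):
    print(bot.solve_ik(W((0,0,170)),Q(0)) is not None)
E
```

```text
tab px 318.20754716981133 209.38274932614556 205 214 [-82.    1.4 112. ]
-71 [np.float64(200.9), np.float64(207.9)] [-82.6 108.7]
-73 [np.float64(197.7), np.float64(204.7)] [-84.6 107.7]
-76 [np.float64(193.4), np.float64(200.4)] [-87.6 107.7]
True
```

```bash
cat > lev.py <<'E'
from h import *
def tcp(th,r=58):
    d=np.array([np.cos(th),np.sin(th)]);n=np.array([-np.sin(th),np.cos(th)])
    p=np.array([-24,114])+r*d+2.5*n-np.array([9.5,0]); return W((p[0],.5,p[1]))
E
python3 - <<'E'
from lev import *
bot.line_to(W((-45,.5,200)),150); bot.line_to(tcp(1.45),120); bot.pause(.2); f0=Fm(6); print(f0.round(2),bot.read_state()['t'])
th=1.45
while th>.12:
    th-=.07; bot.line_to(tcp(th),35); f=Fm(2)-f0
    tq=f[2]*np.cos(th)-f[0]*np.sin(th)
    print(round(th,2),f.round(1),'n',tq.round(1),X().round(1)[[0,2]])
    if abs(tq)>9 or np.linalg.norm(f)>11: break
s=bot.read_state();print(s['t'])
E
```

```text
[-0.13  0.06  0.22] 43.7917
1.38 [-0.4 -0.  -0.5] n 0.3 [-24.8 171.4]
1.31 [-0.1 -0.1 -0.4] n -0.0 [-20.9 170.5]
1.24 [ 0.  -0.5  0.2] n 0.0 [-17.  169.5]
1.17 [ 0.4  0.1 -0.8] n -0.7 [-13.1 168.2]
1.1 [-0.3  0.5 -0.3] n 0.1 [ -9.4 166.7]
1.03 [ 0.4  0.2 -0.1] n -0.4 [ -5.7 164.9]
0.96 [-1.1 -0.2 -0.2] n 0.8 [ -2.2 162.8]
0.89 [-0.2  0.  -0.1] n 0.1 [  1.2 160.5]
0.82 [ 0.2 -0.2 -0.5] n -0.5 [  4.4 158. ]
0.75 [-0.4 -0.1  0.1] n 0.4 [  7.4 155.2]
0.68 [-0.1 -0.2  0.5] n 0.4 [ 10.2 152.3]
0.61 [0.  0.  0.5] n 0.4 [ 12.8 149.1]
0.54 [0.1 0.1 0.5] n 0.4 [ 15.1 145.8]
0.47 [-0.3 -0.2 -0. ] n 0.1 [ 17.1 142.3]
0.4 [ 0.4 -0.4 -0.1] n -0.2 [ 19.  138.7]
0.33 [ 0.2 -0.2 -0.5] n -0.5 [ 20.6 134.9]
0.26 [ 0.5  0.  -1.1] n -1.2 [ 21.9 131.1]
0.19 [-0.6  0.1 -0.4] n -0.3 [ 22.9 127.2]
0.12 [ 0.3 -0.  -0.9] n -0.9 [ 23.7 123.1]
49.4917
```

```bash
python3 - <<'E'
from h import *
s=bot.read_state();print(s['width'],X())
im=bot.camera('side')[130:280,240:440,::-1]; w=bot.camera('wrist'); json.dump([list(s['tcp_pos']),list(s['eef_rot'])],open('w7.json','w'))
cv2.imwrite('pics/s7.png',cv2.vconcat([cv2.resize(cv2.convertScaleAbs(im[20:120],alpha=2.2),(600,300),interpolation=2),cv2.resize(cv2.convertScaleAbs(w[180:400,100:540,::-1],alpha=2),(600,300))]))
E
```

```text
0.7723814595011813 [ 23.66357758   0.45527    123.13921022]
```

View pics/s7.png

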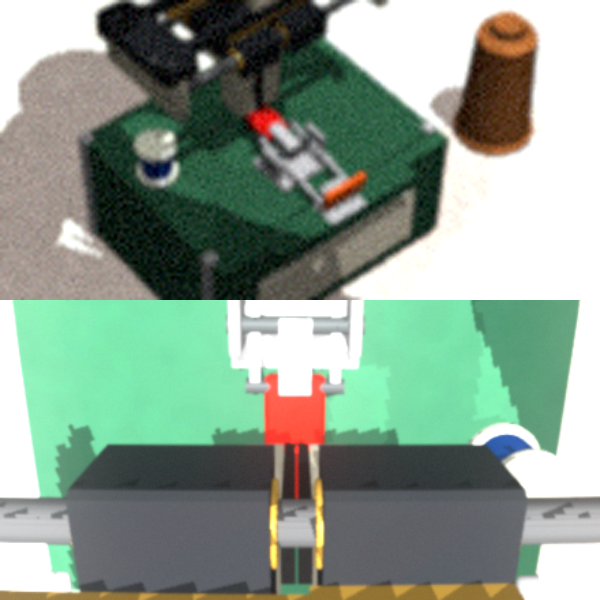

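```bash
python3 - <<'E'
from h import *
cm=cam('side'); M,o=Tc()
def ony(uv,y=.5):
    a,d=ray(cm,uv); a=C(a); d=M.T@d; return (a+d*(y-a[1])/d[1]).round(1)
def px(u,v): return (240+u/3,150+v/3)
print('before s6 tab',ony(px(352,205)),'now tab',ony(px(345,187)),'white plate',ony(px(345,210)))
for n,p in dict(tab_tight=(-67.5-7.5,0,115),seat=(-71,0,105),liptop=(-69,0,112),rail=(-87,0,92)).items(): u=proj(cm,W(p)); print(n,((u-[240,150])*3).round())
E
```

```text
before s6 tab [-86.    0.5 108.6] now tab [-78.3   0.5 119.7] white plate [-79.7   0.5  98.1]
tab_tight [342. 189.]
seat [337. 195.]
liptop [336. 187.]
rail [352. 222.]
```

```bash
python3 - <<'E'
from h import *
p,q=json.load(open('w7.json')); cm=cam('wrist',{'tcp_pos':p,'eef_rot':q})
from scipy.optimize import brentq
# image saved: recover edges from pic
im=cv2.imread('pics/s7.png')[300:]; h=cv2.cvtColor(im,cv2.COLOR_BGR2HSV)
r=cv2.inRange(h,(0,170,120),(6,255,255))|cv2.inRange(h,(174,170,120),(180,255,255))
K,dd,V=cm
for y in (78,90,100,110,120,130,138):
    x=np.where(r[y,230:360])[0]+230; 
    if len(x)<5: continue
    L=(x.min()/1.3636+100,y/1.3636+180); Rr=((x.max()+1)/1.3636+100,y/1.3636+180)
    f=lambda z: np.linalg.norm(onz(cm,L,z)-onz(cm,Rr,z))-20
    try:
        z=brentq(f,60,240); print(y,x.min(),x.max(),C((onz(cm,L,z)+onz(cm,Rr,z))/2).round(1))
    except Exception as e: print(y,x.min(),x.max(),e)
# grey lever/hinge & bar rows
for th in(.05,.12,.3): 
    print(th,[proj(cm,W((-24+k*np.cos(th),0,114+k*np.sin(th)+2.5)))[1].round() for k in(16,62)])
E
```

```text
78 267 322 [ -0.8   0.5 101.6]
90 271 317 [13.7  0.2 68.4]
100 266 323 [  4.8   0.5 110. ]
110 266 323 [  8.1   0.5 110.9]
120 266 323 [ 11.4   0.5 111.9]
130 266 323 [ 14.7   0.5 112.9]
138 265 323 [ 16.2   0.3 116.6]
0.05 [np.float64(231.0), np.float64(326.0)]
0.12 [np.float64(231.0), np.float64(330.0)]
0.3 [np.float64(232.0), np.float64(338.0)]
```

```bash
python3 - <<'E'
from h import *
s=bot.read_state(); w=bot.camera('wrist')[:,:,::-1]; sd=bot.camera('side')[:,:,::-1]
cv2.imwrite('pics/w8.png',w);cv2.imwrite('pics/sd8.png',sd)
def om(im,x0,x1,y0,y1):
    o=cv2.inRange(cv2.cvtColor(np.ascontiguousarray(im),cv2.COLOR_BGR2HSV),(4,170,60),(20,255,255)); m=np.zeros_like(o); m[y0:y1,x0:x1]=o[y0:y1,x0:x1]; y,x=np.where(m); return (x.mean(),y.mean(),x.min(),x.max(),y.min(),y.max(),len(x))
cw=cam('wrist',s); cs=cam('side')
a=om(w,260,380,60,240); b=om(sd,335,375,195,225); print(np.round(a),np.round(b))
P,e=tri(ray(cw,a[:2]),ray(cs,b[:2])); print(C(P).round(1),e)
p,q=json.load(open('w6.json'));cw6=cam('wrist',{'tcp_pos':p,'eef_rot':q})
print('predictions (wrist row for visible centre)')
for name,(bx,bz,ph) in dict(hooked=(-67.3,106,-.16),atop=(-67.9,114,-.04)).items():
    d=np.array([-np.cos(ph),np.sin(ph)]);n=np.array([np.sin(ph),np.cos(ph)]);t=np.array([bx,bz])+7.5*d+10.5*n
    print(name,t.round(1),[np.r_[proj(cw,W((g[0],0.5,g[1]))),proj(cs,W((g[0],.5,g[1])))].round(1) for g in(t+2.5*d+7.5*n,t-2.5*d+7.5*n,t+2.5*d-7.5*n)])
big=np.ascontiguousarray(sd[180:240,310:390]); c1=cv2.resize(cv2.convertScaleAbs(big,alpha=2.2),(800,600),interpolation=2)
c2=cv2.resize(cv2.convertScaleAbs(np.ascontiguousarray(w[60:300,200:440]),alpha=1.6),(400,400))
c1=cv2.resize(c1,(400,300)); cv2.imwrite('pics/v8.png',cv2.hconcat([cv2.copyMakeBorder(c1,0,100,0,0,0),c2]))
E
```

```text
[ 321.   67.  274.  360.   60.   78. 1299.] [355. 212. 349. 361. 207. 216.  39.]
[-76.5   0.8 120.2] 4.278483292886246
predictions (wrist row for visible centre)
hooked [-76.4 115.2] [array([316.2,  53.1, 355.6, 212. ]), array([316.2,  66.3, 354. , 210.3]), array([316.3,  65.9, 354.5, 216.3])]
atop [-75.8 124.2] [array([316.2,  52.2, 355.4, 208.3]), array([316.2,  66.6, 353.7, 206.8]), array([316.3,  61.2, 354.8, 213.3])]
```

View pics/v8.png

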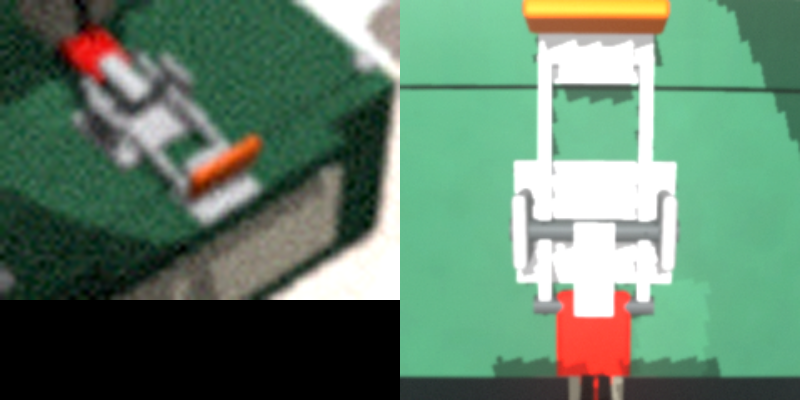

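```bash
python3 - <<'E'
from lev import *
f0=np.array([-.13,.06,.22]); th=.12; last=0
while th>-.16:
    th-=.015; bot.line_to(tcp(th),25); f=Fm(3)-f0
    print(round(th,3),f.round(1),X().round(1)[[0,2]])
    if f[2]>6: break
print(bot.read_state()['t'])
E
```

```text
0.105 [0.4 0.3 0.2] [ 24.  122.6]
0.09 [0.9 0.4 0.6] [ 24.1 121.7]
0.075 [0.4 0.6 0.4] [ 24.2 120.8]
0.06 [ 0.2 -0.2  0.4] [ 24.2 119.9]
0.045 [-0.  -0.6 -0.4] [ 24.2 119. ]
0.03 [ 0.5  0.2 -0.1] [ 24.3 118.1]
0.015 [ 0.1 -0.3 -0.3] [ 24.4 117.3]
0.0 [-1.1  0.3  3.9] [ 24.5 116.8]
-0.015 [-4.3  0.2  9.3] [ 24.5 116.7]
52.3917
```

```bash
python3 - <<'E'
from h import *
bot.line_to(W((24.5,.5,119)),20); bot.line_to(W((-20,.5,230)),150); bot.pause(.2)
s=bot.read_state();w=bot.camera('wrist')[:,:,::-1]; sd=bot.camera('side')[:,:,::-1]; print(s['t'])
cv2.imwrite('pics/w9.png',w);cv2.imwrite('pics/sd9.png',sd); json.dump([list(s['tcp_pos']),list(s['eef_rot'])],open('w9.json','w'))
cw=cam('wrist',s);cs=cam('side')
def om(im,x0,x1,y0,y1):
    o=cv2.inRange(cv2.cvtColor(np.ascontiguousarray(im),cv2.COLOR_BGR2HSV),(4,170,60),(20,255,255)); m=np.zeros_like(o); m[y0:y1,x0:x1]=o[y0:y1,x0:x1]; y,x=np.where(m); return (x.mean(),y.mean(),x.min(),x.max(),y.min(),y.max(),len(x))
a=om(w,260,380,60,300); b=om(sd,335,375,195,225); print(np.round(a,1),np.round(b,1))
P,e=tri(ray(cw,a[:2]),ray(cs,b[:2])); print(C(P).round(1),e)
for name,(bx,bz,ph) in dict(hooked=(-67.3,106,-.13),atop=(-67.9,114,0)).items():
    d=np.array([-np.cos(ph),np.sin(ph)]);n=np.array([np.sin(ph),np.cos(ph)]);t=np.array([bx,bz])+7.5*d+10.5*n
    print(name,t.round(1),[np.r_[proj(cw,W((g[0],0.5,g[1]))),proj(cs,W((g[0],.5,g[1])))].round(1) for g in(t+2.5*d+7.5*n,t-2.5*d+7.5*n,t+2.5*d-7.5*n)])
for n,p in dict(boxedge=(-60,60,100),railfront_tight=(-84,40,100)).items(): print(n,proj(cw,W(p)).round(1))
g=cv2.inRange(cv2.cvtColor(np.ascontiguousarray(w),cv2.COLOR_BGR2HSV),(60,90,25),(95,255,255))
for c in(250,270,370,390):
    y=np.where(g[:300,c])[0];k=np.split(y,np.where(np.diff(y)>1)[0]+1);print(c,[(q[0],q[-1]) for q in k if len(q)>1])
c1=cv2.resize(cv2.convertScaleAbs(np.ascontiguousarray(sd[175:245,310:400]),alpha=2.2),(400,311),interpolation=2)
c2=cv2.resize(cv2.convertScaleAbs(np.ascontiguousarray(w[120:320,220:420]),alpha=1.3),(400,400),interpolation=2)
cv2.imwrite('pics/v9.png',cv2.hconcat([cv2.copyMakeBorder(c1,0,89,0,0,0),c2]))
E
```

```text
53.8583
[317.2 163.9 293.  342.  158.  284.  313. ] [355.6 211.3 349.  361.  207.  216.   35. ]
[-74.7  -0.9 119.3] 4.918631748377638
hooked [-76.1 115.4] [array([316.9, 154.2, 355.5, 211.7]), array([316.9, 161.7, 353.9, 210.1]), array([317. , 155.8, 354.5, 216.2])]
atop [-75.4 124.5] [array([316.9, 157.6, 355.1, 208. ]), array([316.9, 165.3, 353.5, 206.6]), array([316.9, 156.2, 354.8, 213.2])]
boxedge [396.6 179.5]
railfront_tight [371.1 146.5]
250 [(np.int64(149), np.int64(179)), (np.int64(181), np.int64(285))]
270 [(np.int64(150), np.int64(179)), (np.int64(181), np.int64(285))]
370 [(np.int64(150), np.int64(285))]
390 [(np.int64(153), np.int64(156)), (np.int64(158), np.int64(180)), (np.int64(182), np.int64(285))]
```

View pics/v9.png

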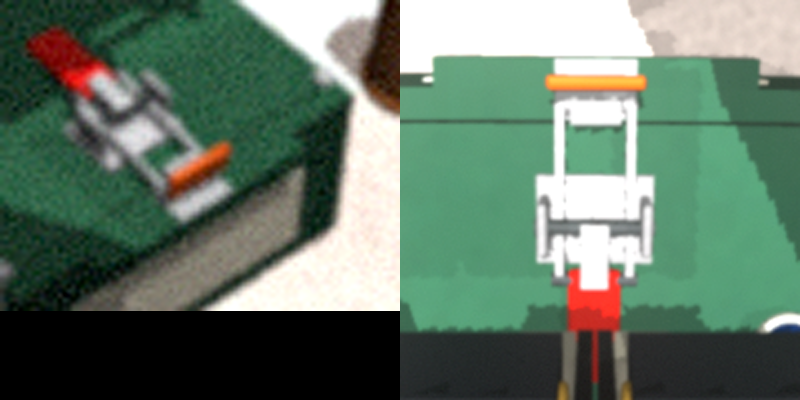

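```bash
python3 - <<'E'
from h import *
for n in('w6','w9'):
    im=cv2.imread('pics/w6raw.png' if n=='w6' else 'pics/w9.png'); p,q=json.load(open(n+'.json'));cm=cam('wrist',{'tcp_pos':p,'eef_rot':q})
    G=im[:,:,1].astype(int)
    for c in(245,270,380,390): 
        r0=int(proj(cm,W((-60,0,100)))[1]); print(n,c,r0,G[r0-8:r0+10,c].tolist(), [C(onz(cm,(c,np.where(G[100:,c]<170)[0][0]+100),99.5))[0].round(1)])
cs=cam('side'); im=cv2.imread('pics/s6.png')[:300]; o=cv2.inRange(cv2.cvtColor(im,cv2.COLOR_BGR2HSV),(4,170,60),(20,255,255)); o[:,:300]=0;o[:,420:]=0;o[:150]=0;y,x=np.where(o)
im9=cv2.imread('pics/sd9.png')
print('s6 tab',x.mean()/3+240,y.mean()/3+150,y.min()/3+150,y.max()/3+150)
for bx,bz,ph in((-70,103,-.47),):
    d=np.array([-np.cos(ph),np.sin(ph)]);nn=np.array([np.sin(ph),np.cos(ph)]);t=np.array([bx,bz])+7.5*d+10.5*nn
    print([proj(cs,W((g[0],.5,g[1]))).round(1) for g in(t+2.5*d+7.5*nn,t-2.5*d+7.5*nn,t+2.5*d-7.5*nn)])
E
```

```text
w6 245 235 [120, 120, 119, 119, 114, 93, 64, 51, 56, 68, 86, 105, 116, 117, 117, 117, 118, 116] [np.float64(-87.1)]
w6 270 235 [119, 118, 118, 117, 113, 92, 62, 50, 52, 61, 79, 101, 114, 118, 119, 116, 118, 118] [np.float64(-87.1)]
w6 380 235 [126, 126, 126, 126, 125, 119, 97, 64, 51, 51, 64, 85, 110, 122, 125, 125, 127, 125] [np.float64(-155.1)]
w6 390 235 [125, 125, 125, 124, 125, 119, 99, 68, 50, 52, 61, 81, 108, 124, 128, 127, 127, 126] [np.float64(-155.2)]
w9 245 179 [124, 123, 123, 123, 122, 123, 123, 120, 106, 81, 94, 116, 122, 122, 123, 122, 122, 121] [np.float64(-82.9)]
w9 270 179 [121, 122, 120, 121, 121, 120, 121, 117, 99, 77, 85, 111, 121, 122, 122, 123, 122, 122] [np.float64(-82.8)]
w9 380 179 [105, 108, 116, 126, 130, 130, 130, 129, 126, 107, 82, 98, 123, 130, 130, 130, 130, 130] [np.float64(-116.5)]
w9 390 179 [82, 84, 83, 83, 83, 83, 82, 83, 82, 74, 62, 64, 78, 84, 87, 89, 90, 90] [np.float64(-116.6)]
s6 tab 357.67711962833914 217.42044134727064 212.66666666666666 222.66666666666669
[array([357.8, 216.6]), array([356.4, 214.6]), array([355.3, 219.2])]
```

Nothing is touching the case now. Even so, the lid has come in by about 4 mm (front edge −87.1 → −82.9) and its seam has closed, so the loop is holding it. I back away and hand in.

```bash
python3 - <<'E'
from h import *
bot.line_to(W((-60,.5,290)),150); bot.pause(.3)
im=bot.camera('wrist')[:,:,::-1]; s=bot.read_state(); cm=cam('wrist',s); G=im[:,:,1].astype(int); r0=int(proj(cm,W((-60,0,100)))[1]); print(G[r0-8:r0+10,270].tolist(),s['t'],s['contact_force'].round(1))
bot.close_job()
E
```

```text
[115, 116, 116, 116, 116, 117, 115, 115, 110, 95, 92, 107, 114, 116, 115, 117, 117, 115] 54.9417 [0.1 0.2 0.2]
the job is handed in; nothing more can be done
```

The case is closed and latched, and I handed the job in at about 55 s (limit 72 s); it reported no verdict.

**What I did**
- **Lid:** I pushed it onto its seal with about 8 N and held it there for over a second.
- **Latch loop:** I pinched the tab, swung the loop down onto the rail, and drew the bar about 12 mm back under the keeper's lip with about 9 N. The seal was not pushed past 11 N.
- **Lever:** I pressed it flat onto its buffer and then backed off. The last step reached 9.3 N downward (10.2 N in total), above the 6 N I had meant to stop at.

**Last checks with nothing touching the case**
- The lid's front edge had come in about 4 mm between the loop being hooked and the lever being closed.
- The seam between lid and box stayed closed after I moved away.
- The pictures show the keeper inside the loop and the lever flat.
- The spool and ochre cone looked unmoved. I did not look at the black cone again, but worked nowhere near it.

**Checks that disagreed**
- I felt almost no force while swinging the lever down, where 3 to 8 N was expected. I put this down to the seal being shallow and to reading the force only between steps.
- The tab's measured height (about 119 mm) fell between where it should be if hooked (115 mm) and if the bar were sitting on top of the lip (124 mm). I judged it hooked because the lid was pulled in and stayed in.

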